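# Load two slide cassettes into a spring-loaded magazine

### The arm

A 7-joint arm with a two-finger parallel gripper is mounted at the origin on a cart in front of the work surface, level with it; the furniture and walls round the work are solid. World frame = base frame: x ahead of the robot, y to its left, z up, the work surface at z = 0. Lengths are in m, angles in rad, forces in N, time in s.
With the tool pointing down it reaches from about 0.35 to 0.9 m from the base axis. Payload 19.9 kg.
Tool frame: the origin (TCP) lies at the very end of the fingers, on their centre line; the grasp point (between the pads) lies 19 mm behind it; z points along the fingers, y is the line along which they close (so a half turn about z gives the same grasp; the last joint's range is limited). The gripper opens to 85 mm and grips with 20 to 120 N. Pads are 22 mm wide; open, the fingers measure 114 mm over their backs; the gripper's body (76 mm by 85 mm) begins 54 mm behind the grasp point. The pads swing forward as they close: fully open they stand 13 mm farther back than shut.
Start: joints at [-1.343, 0.417, -0.01, 1.614, 0.005, 1.111, -0.053], TCP at [0.167, 0.602, 0.231] pointing down, gripper open.
Joint ranges: [-2.81, 2.81], [-0.39, 2.02], [-1.27, 1.25], [0.06, 2.57], [-1.19, 4.33], [0.19, 2], [-2.82, 2.82]. Speed limits (rad/s): [1.89, 1.89, 2.39, 2.39, 3.01, 3.01, 3.01].

### API

Orientations are given as [roll, pitch, yaw] about the fixed x, y, z axes, in that order (R = Rz(yaw) Ry(pitch) Rx(roll)).
In Python, from bench import ctrl gives the robot as it stands. The module is installed in compiled form; this text tells all that it offers.
- The arm moves only by the shell command python3 -m pendant 'ROWS' [FORCE]. ROWS is JSON, one flat list of numbers, 5 for each row, row after row: the closure, from 0 (fully open) to 1 (shut), then the shift along the tool's x, y, z in mm, then the turn about the tool's z in degrees. In form: [grip, dx, dy, dz, turn, grip, dx, dy, dz, turn, ...]. A call has exactly 8 rows; each row shifts and turns the commanded pose from where the row before left it, along the tool's axes as they then stand; what a row does not reach is not made up. A row lasts 1/10 s, in which the tool goes at most 50 mm and 8.59 degrees, less where a joint would pass 70% of its speed; a pose out of reach is approached as far as the arm can. A call is refused whole if a number of a shift passes 50 or a number of a turn 8.59, either way. A call with a gripper value outside its range is refused whole. The fingers move at their own pace and stop on an object; FORCE is the grip in N (left out, the last holds). Time passes only in rows, so rows that do not move let the fingers close, or fill a call up. It gives the time, the measured TCP pose, the force, the opening and the grip force at its end, in the units of the state.
- ctrl.get_state(): the state, without advancing time (a new reading comes with each control period).
- ctrl.snapshot(name): name is "scene" or "top" or "wrist"; returns the picture (384x512x3 uint8, blue, green, red); there is no depth.
- ctrl.camera_params(name): a dict with "vertical_fov" (degrees; the focal length in pixels is half the picture's height over the tangent of half this angle, whatever the lens; pixels are square), "cx", "cy" (the principal point, pixels), "pose" (4x4, takes a point from camera to world coordinates). Camera axes: x right, y up, looking along -z (the intrinsics and any distortion apply to the point x, -y, -z); pixel columns grow to the right and rows downward; lengths in m; the calibration is good to about 2 mm. A picture is of the moment at which its call begins: read the wrist's pose just before it. camera_params takes no time and is no camera call; for the wrist camera it gives the pose at the moment of the call.
- ctrl.sign_off(): hands the job in; it is judged then, once.
The state is a dict: "t": time; "qpos": joint angles; "dq": joint speeds; "joint_efforts": joint torques, N m; "eef_pos": TCP position; "eef_rot": TCP orientation; "ft_force": force on the tool from outside, world axes, zero at the start; "wrist_torque": the same for the moment, N m; "opening": opening from 0.0 (shut) to 1.0 (fully open); "gripper_force": force on a finger pad.
Only numpy, scipy, OpenCV 4.12 (cv2) and the standard library are available. Lean on these libraries where they do the work, as an engineer would, in place of code of your own. Each camera call takes 0.05 s, during which the arm holds its last target. There are 200 camera calls.

### The job

Load the two white slide cassettes from the loading deck into the spring-loaded column at the deck's end: one after the other, slide a cassette over the column against the back stop and press it straight down until both catches snap shut over its top. At the end both cassettes lie level in the column, one on the other, held down by the catches alone, and the objects standing around are left where they are.

Things in the scene. Friction and masses are not known exactly. Their poses are not given: they have to be found in the camera images.
- magazine: Grey metal slide magazine fixed to the bench, base 150 x 284 mm. Origin: centre of the base's underside. Along its y: flat loading deck, top 95 mm above the origin, from y = 132 (open end) to -51.5 mm, where a steep bevel falls to -55.5; then the column mouth to -124.5; then the back stop, 25 mm above deck height. Two rails, inner faces at x = +-46.5 mm, rise 10.5 mm above deck and mouth.
- throat (a point): Centre of the column mouth (93 mm across x 69 mm) at deck height: magazine frame (0, -90, 95) mm. Axes as the magazine's; cassettes slide along -y. The column walls below are flush with the rails and the back stop.
- deck_end (a point): Middle of the open end edge of the deck: magazine frame (0, 132, 95) mm; from there to the mouth the direction is the magazine's -y.
- cassette_1: White plastic closed slide cassette, a box 90 (x, across the deck) x 66 (y, along the deck) x 26 (z) mm, 0.08 to 0.17 kg, loose. Origin: centre of its underside. It starts on the deck between the rails, the one nearer the column.
- cassette_2: Same as cassette_1; it starts on the deck behind it, nearer the open end, 0 to 45 mm from it. Pushing it along pushes cassette_1 ahead of it; sliding both takes less than 6 N.
- platform (a joint): Sprung platform (aluminium, 88 x 64 mm) that fills the column mouth, m below its upper stop. 0: its top lies flush with the deck. The spring (120 N/m, about 4 N at 0, 13 N at the bottom) pushes up; bottom stop at 0.077. It reads about 0.038 with one cassette latched, 0.064 with two.
- catch_near (a joint): Sprung catch in the column side at the magazine's -x (robot side), m pushed outward: 0 shut, 0.009 limit, about 1 N. Its nose, 24 mm wide (mid-side), stands 5.5 mm into the mouth; the sloped top starts at deck height, the flat underside is 12 mm below the deck. A cassette pressed down pushes it out about 4 mm; once the cassette's top is below it, it snaps back over it.
- catch_far (a joint): The same catch, mirrored, at the magazine's +x side. Press some 3 to 5 mm beyond the latching depth (cassette top 12 mm below the deck); it takes 10 to 22 N. A cassette slid over the shut catches rests on them about 3 mm below the deck; pressed down, it pushes the first one further down.
- dropper: White dropper bottle 38 x 38 x 90 mm, loose bystander. Origin: centre of its underside.
- beaker: Beaker, 96 mm across, 100 mm high, loose bystander. Origin: centre of its underside.
- marker: Marker pen lying on the bench, 131 mm, loose bystander. Origin: centre of its underside.

How it is judged:
On the way:
1. one cassette alone is latched in the column: its top 12 mm below the deck, both catches shut over it (value of joint platform between 0.034 and 0.049 m and value of joint each of catch_near, catch_far below 0.002 m and z of any of cassette_1, cassette_2 in the frame of magazine below 0.061 m), for 0.2 s.
At the end, for the whole second after the job is handed in: Both cassettes lie level (within 0.06 rad) and at rest in the column, one on the other, centres within 8 mm of its axis and undersides less than 61 mm above the bench; both catches are shut (under 2 mm) over the upper one and the platform stands 60 to 71 mm down (value of joint platform between 0.06 and 0.071 m and value of joint each of catch_near, catch_far below 0.002 m and z of each of cassette_1, cassette_2 in the frame of magazine below 0.061 m and horizontal distance between each of cassette_1, cassette_2 and throat below 0.008 m and angle between each of cassette_1, cassette_2's own z axis and vertical below 0.06 rad and linear speed of each of cassette_1, cassette_2 below 0.02 m/s); the robot touches nothing.
It fails at once if a bystander (dropper bottle, beaker, marker) is moved more than 30 mm (distance of any of dropper, beaker, marker from where it was at the start of the episode above 0.03 m).
It also fails if it takes over 58 s, if anything falls off the work surface, if the arm or the gripper's body presses on something with over 40 N, if the wrist force passes 120 N, or if a joint passes its speed limit or range.

## Working session

There is one attempt and no reset: what is moved stays moved. The work goes in short steps, Python scripts to look and compute and a shell command to move; the robot and the scene stay as the last step left them, time stands still between calls to the robot, and variables do not carry over. Pictures are saved under pics/ and viewed, at most 10 in all, crops included, and the job is handed in when it is done.

```bash
mkdir -p pics
python3 - <<'E'
from bench import ctrl
import cv2,numpy as np
s=ctrl.get_state();print({k:np.round(v,3).tolist() for k,v in s.items()})
for n in("scene","top"):
    p=ctrl.camera_params(n);print(n,{k:np.round(v,4).tolist() if k!='x' else v for k,v in p.items() if not isinstance(v,str)})
a=ctrl.snapshot("scene");b=ctrl.snapshot("top")
cv2.imwrite("pics/scene.png",a);cv2.imwrite("pics/top.png",b)
E
```

```text
{'t': 0.0, 'qpos': [-1.343, 0.418, -0.01, 1.614, 0.005, 1.111, -0.053], 'dq': [-0.002, -0.001, -0.0, 0.001, -0.001, 0.001, 0.0], 'joint_efforts': [-0.003, -86.444, 0.678, -43.491, 0.019, 0.007, 0.0], 'eef_pos': [0.167, 0.602, 0.231], 'eef_rot': [-3.14, 0.0, 2.872], 'ft_force': [-0.261, 0.106, 0.348], 'wrist_torque': [-0.043, 0.022, 0.002], 'gripper_force': 0.0, 'opening': 1.001}
scene {'vertical_fov': 46.3276, 'cx': 262.2901, 'cy': 188.6201, 'pose': [[0.8762, 0.3623, -0.3177, 0.112], [-0.4815, 0.6843, -0.5476, -0.7124], [0.019, 0.6328, 0.7741, 1.1258], [0.0, 0.0, 0.0, 1.0]]}
top {'vertical_fov': 49.2405, 'cx': 255.6153, 'cy': 191.1323, 'pose': [[-0.0208, 0.9904, -0.1365, 0.3213], [-0.9997, -0.0225, -0.0109, -0.0027], [-0.0138, 0.1363, 0.9906, 1.4148], [0.0, 0.0, 0.0, 1.0]]}
```

View pics/top.png

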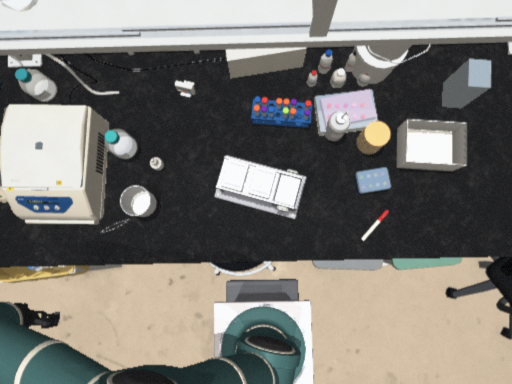

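View pics/scene.png

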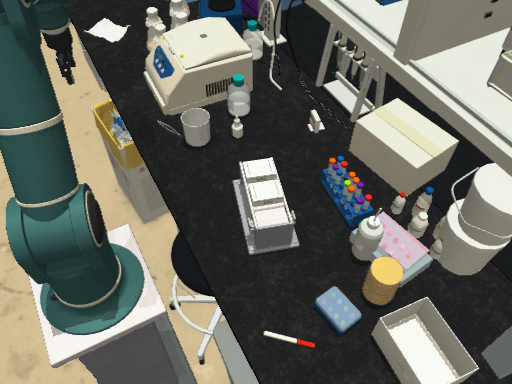

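The top view shows the magazine around (260,187), with the beaker at (138,200) and the dropper at (156,163), both clear of it. The marker is at (375,225). Next I enlarge the magazine.

Run:
```python
import cv2,numpy as np
a=cv2.imread("pics/top.png")[145:225,205:315];b=cv2.imread("pics/scene.png")[145:260,220:310]
a=cv2.resize(a,None,fx=5,fy=5,interpolation=cv2.INTER_CUBIC)[:, :550];b=cv2.resize(b,None,fx=5,fy=5,interpolation=cv2.INTER_CUBIC)
cv2.imwrite("pics/topc.png",a);cv2.imwrite("pics/scenec.png",b)
```

```text
(no output)
```

View pics/topc.png

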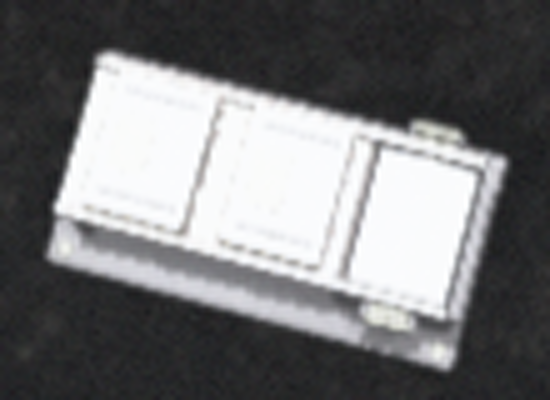

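View pics/scenec.png

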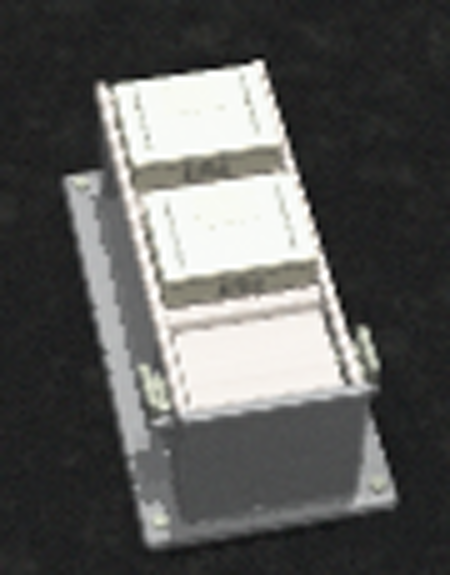

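```bash
cat > h.py <<'E'
import numpy as np,cv2
from bench import ctrl
def ray(n,u,v,p=None):
    p=p or ctrl.camera_params(n);f=192/np.tan(np.radians(p["vertical_fov"])/2)
    T=np.array(p["pose"]);d=T[:3,:3]@np.array([(u-p["cx"])/f,-(v-p["cy"])/f,-1]);return T[:3,3],d
def cast(n,u,v,z,p=None):
    o,d=ray(n,u,v,p);return o+d*(z-o[2])/d[2]
def fit(M,W):
    M=np.array(M,float);W=np.array(W);a=M-M.mean(0);b=W-W.mean(0)
    y=np.arctan2((a[:,0]*b[:,1]-a[:,1]*b[:,0]).sum(),(a*b).sum())
    R=np.array([[np.cos(y),-np.sin(y)],[np.sin(y),np.cos(y)]]);t=W.mean(0)-R@M.mean(0)
    return t,y,R,(W-(M@R.T+t))
E
python3 - <<'E'
from h import *
S=lambda c,x,y,z:cast("scene",220+(c[0]-2)/5,145+(c[1]-2)/5,z)[:2]
T=lambda c,x,y,z:cast("top",205+(c[0]-2)/5,145+(c[1]-2)/5,z)[:2]
L=[(S,(65,178),-75,142,.006),(S,(148,548),-75,-142,0),(S,(398,505),75,-142,0.003),
(T,(48,262),-75,142,.004),(T,(452,370),-75,-142,.004),
(T,(374,147),46.5,-55.5,.095),(T,(345,280),-46.5,-55.5,.095)]
M=[[l[2]/1e3,l[3]/1e3] for l in L];W=[f(c,x,y,z) for f,c,x,y,z in L]
t,y,R,r=fit(M,W);print(t,np.degrees(y),(r*1e3).round(1))
th=t+R@[0,-.09];print("throat",th, "end",t+R@[0,.132])
# cassette top front(-y) edges seen in scene, z=.121, in magazine coords
for n,c in(("S",(160,278)),("S",(315,258)),("S",(135,160)),("S",(280,148)),("T",(187,232)),("T",(218,105)),("T",(322,268)),("T",(352,140))):
    w=(S if n=="S" else T)(c,0,0,.121);print(n,c,(R.T@(w-t)*1e3).round(1))
E
```

```text
[ 0.53201155 -0.00130011] -16.41744114691033 [[ 2.8  0.3]
 [ 2.7  3.3]
 [ 0.8  0.8]
 [-1.4 -2.2]
 [-0.5 -1.4]
 [-4.2  2.3]
 [-0.1 -3.1]]
throat [ 0.50657454 -0.08763062] end [0.56931917 0.12531799]
S (160, 278) [-45.9 -37.7]
S (315, 258) [ 43.7 -41.2]
S (135, 160) [-42.8  51.7]
S (280, 148) [43.5 43.9]
T (187, 232) [-45.4  44.3]
T (218, 105) [37.4 46.9]
T (322, 268) [-45.3 -42.9]
T (352, 140) [ 37.7 -40.1]
```

The magazine sits at about (0.532, -0.001), yaw -16.4°, with the column on the right. The cassettes' leading faces are at about y = -41 and +46 mm in the magazine frame. I'll swing over to a point behind cassette_2.

```bash
python3 -m pendant '[0.4,-32,-21,0,0,0.4,-32,-21,0,0,0.4,-32,-21,0,0,0.4,-32,-21,0,0,0.4,-32,-21,0,0,0.4,-32,-21,0,0,0.4,-32,-21,0,0,0.4,-32,-21,0,0]' 60
python3 -m pendant '[0.4,-32,-21,0,0,0.4,-32,-21,0,0,0.4,-32,-21,0,0,0.4,-32,-21,0,0,0.4,-32,-21,0,0,0.4,-32,-21,0,0,0.4,-32,-21,0,0,0.4,-32,-21,0,0]'
python3 -m pendant '[0.4,0,0,0,8.3,0.4,0,0,0,8.3,0.4,0,0,0,8.3,0.4,0,0,0,8.3,0.4,0,0,0,8.3,0.4,0,0,0,8.3,0.4,0,0,0,8.3,0.4,0,0,0,8.3]'
```

```text
t: 0.9
eef_pos: [0.3693, 0.3708, 0.2312]
eef_rot: [-3.141, -0.0, 2.872]
ft_force: [0.2, 0.2, -0.1]
opening: 0.605
gripper_force: 0.0
t: 1.7
eef_pos: [0.5712, 0.1407, 0.2311]
eef_rot: [-3.141, -0.0, 2.872]
ft_force: [0.6, 0.8, 0.0]
opening: 0.601
gripper_force: 0.0
t: 2.5
eef_pos: [0.5703, 0.1421, 0.231]
eef_rot: [-3.141, 0.0, 1.707]
ft_force: [0.1, -0.6, 0.1]
opening: 0.596
gripper_force: 0.0
```

```bash
python3 -m pendant '[0.4,0,0,0,8.07,0.4,0,0,0,8.07,0.4,0,0,0,8.07,0.4,0,0,0,0,0.4,0,0,0,0,0.4,0,0,0,0,0.4,0,0,0,0,0.4,0,0,0,0]'
python3 - <<'E'
from h import *
import json
p=ctrl.camera_params("wrist");a=ctrl.snapshot("wrist");cv2.imwrite("pics/w1.png",a)
json.dump({k:np.array(v).tolist() for k,v in p.items()},open("w1.json","w"));print(np.round(p["pose"],3),p["vertical_fov"])
E
```

```text
t: 3.3
eef_pos: [0.5705, 0.1419, 0.2313]
eef_rot: [3.142, 0.0, 1.291]
ft_force: [0.3, 0.3, -0.4]
opening: 0.598
gripper_force: 0.0
[[ 0.962  0.264  0.076  0.591]
 [-0.275  0.924  0.268  0.21 ]
 [ 0.001 -0.278  0.961  0.374]
 [ 0.     0.     0.     1.   ]] 65.26825058184542
```

View pics/w1.png

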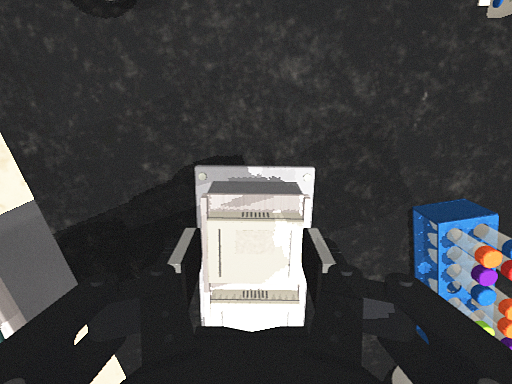

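The wrist view shows the base corners at about (195,167) and (314,166). Cassette_2's rear top edge runs (209,219)-(302,219), and its front edge is at about row 287.

Run:
```python
from h import *
import json
p=json.load(open("w1.json"));t=np.array([.532,-.0013]);y=np.radians(-16.42);R=np.array([[np.cos(y),-np.sin(y)],[np.sin(y),np.cos(y)]])
for u,v,z in((195,167,.006),(314,166,.006),(209,219,.121),(302,219,.121),(210,287,.121),(302,287,.121),(208,194,.095),(303,194,.095)):
    print(u,v,(R.T@(cast("",u,v,z,p)[:2]-t)*1e3).round(1))
for P in ((.5705,.1419),):print((R.T@(np.array(P)-t)*1e3).round(1))
a=cv2.imread("pics/w1.png")[155:335,180:330];cv2.imwrite("pics/w1c.png",cv2.resize(a,None,fx=3.3,fy=3.3,interpolation=cv2.INTER_CUBIC))
```

```text
195 167 [-72.6 138.5]
314 166 [ 76.6 141. ]
209 219 [-40.3 115.6]
302 219 [ 44.1 116.3]
210 287 [-41.5  44.6]
302 287 [48.  45.3]
208 194 [-44.3 131.2]
303 194 [ 48.4 132. ]
[ -3.5 148.2]
```

View pics/w1c.png

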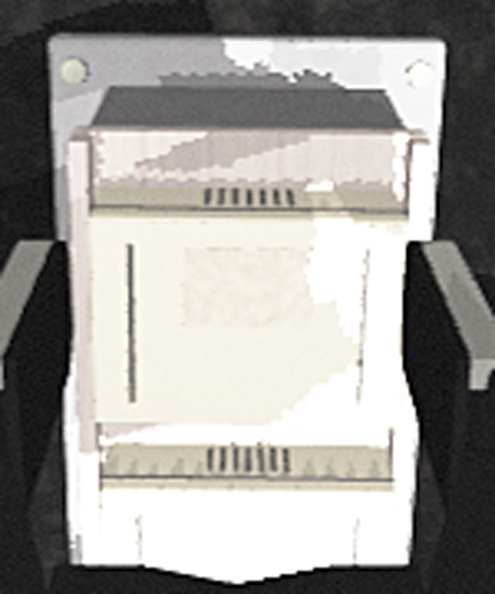

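```bash
python3 -m pendant '[0.4,0,5.5,0,0,0.4,0,0,20,0,0.4,0,0,25,0,0.4,0,0,25,0,0.4,0,0,25,0,0.4,0,0,20,0,0.4,0,0,16,0,0.4,0,0,0,0]'
python3 -m pendant '[0.4,-6,0,0,0,0.4,-6,0,0,0,0.4,-6,0,0,0,0.4,-6,0,0,0,0.4,-6,0,0,0,0.4,-6,0,0,0,0.4,-6,0,0,0,0.4,-6,0,0,0]'
python3 -m pendant '[0.4,-6,0,0,0,0.4,-6,0,0,0,0.4,-6,0,0,0,0.4,-6,0,0,0,0.4,-6,0,0,0,0.4,-6,0,0,0,0.4,-6,0,0,0,0.4,-6,0,0,0]'
```

```text
t: 4.15
eef_pos: [0.5751, 0.1402, 0.0985]
eef_rot: [-3.14, 0.002, 1.29]
ft_force: [-0.9, -0.9, -0.3]
opening: 0.601
gripper_force: 0.0
t: 4.95
eef_pos: [0.5624, 0.094, 0.1004]
eef_rot: [3.141, -0.0, 1.29]
ft_force: [0.1, 3.0, 0.9]
opening: 0.6
gripper_force: 1.4
t: 5.75
eef_pos: [0.549, 0.0478, 0.1003]
eef_rot: [-3.142, 0.0, 1.29]
ft_force: [0.1, 4.7, 2.2]
opening: 0.602
gripper_force: 1.8
```

```bash
python3 -m pendant '[0.4,-5,0,0,0,0.4,-4,0,0,0,0.4,-4,0,0,0,0.4,-3,0,0,0,0.4,-3,0,0,0,0.4,-3,0,0,0,0.4,-2,0,0,0,0.4,-2,0,0,0]'
python3 -m pendant '[0.4,-1.5,0,0,0,0.4,-1,0,0,0,0.4,-1,0,0,0,0.4,-1,0,0,0,0.4,0,0,0,0,0.4,0,0,0,0,0.4,0,0,0,0,0.4,0,0,0,0]'
```

```text
t: 6.55
eef_pos: [0.542, 0.0231, 0.1003]
eef_rot: [3.142, 0.0, 1.29]
ft_force: [0.1, 2.5, 2.2]
opening: 0.597
gripper_force: 1.5
t: 7.35
eef_pos: [0.5407, 0.0188, 0.1002]
eef_rot: [-3.141, 0.0, 1.29]
ft_force: [-0.1, 0.4, 0.1]
opening: 0.601
gripper_force: 0.0
```

```bash
python3 -m pendant '[0.4,-1,0,0,0,0.4,-1,0,0,0,0.4,-1,0,0,0,0.4,0,0,0,0,0.4,0,0,0,0,0.4,0,0,0,0,0.4,0,0,0,0,0.4,0,0,0,0]'
python3 - <<'E'
from h import *
a=ctrl.snapshot("scene");cv2.imwrite("pics/s2.png",cv2.resize(a[130:270,190:330],None,fx=4,fy=4,interpolation=cv2.INTER_CUBIC))
E
```

```text
t: 8.15
eef_pos: [0.54, 0.016, 0.1003]
eef_rot: [3.141, 0.0, 1.29]
ft_force: [-0.4, 0.5, 0.2]
opening: 0.601
gripper_force: 0.0
```

View pics/s2.png

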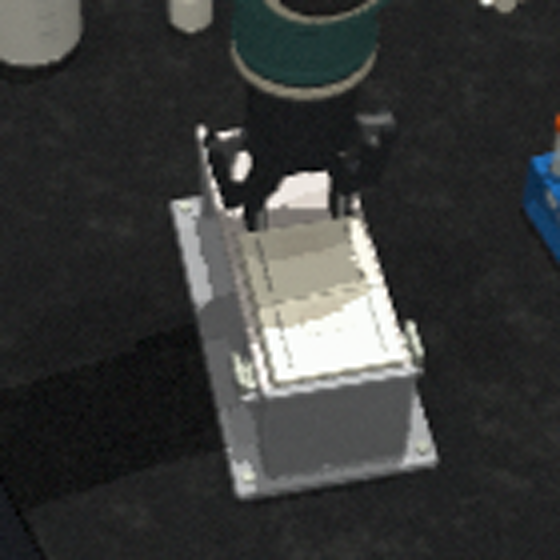

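The cassettes are touching each other, and cassette_1's front edge at about row 380 is almost at the back stop. I'll keep creeping until the force rises.

```bash
python3 -m pendant '[0.4,-1,0,0,0,0.4,-1,0,0,0,0.4,0,0,0,0,0.4,0,0,0,0,0.4,0,0,0,0,0.4,0,0,0,0,0.4,0,0,0,0,0.4,0,0,0,0]'
python3 -m pendant '[0.4,-1,0,0,0,0.4,-1,0,0,0,0.4,0,0,0,0,0.4,0,0,0,0,0.4,0,0,0,0,0.4,0,0,0,0,0.4,0,0,0,0,0.4,0,0,0,0]'
```

```text
t: 9.0
eef_pos: [0.5397, 0.0148, 0.1004]
eef_rot: [3.141, -0.001, 1.291]
ft_force: [2.5, 4.1, -1.2]
opening: 0.598
gripper_force: 2.5
t: 9.8
eef_pos: [0.5399, 0.0146, 0.1007]
eef_rot: [3.14, -0.003, 1.292]
ft_force: [5.3, 15.0, 0.1]
opening: 0.6
gripper_force: 7.7
```

```bash
python3 -m pendant '[0.4,4,0,0,0,0.4,4,0,0,0,0.4,0,0,-20,0,0.7,0,0,-25,0,0.7,-15,0,0,0,0.7,-30,0,0,0,0.7,-35,0,0,0,0.7,-34,0,0,0]'
python3 -m pendant '[0.7,0,0,0,0,0.7,0,0,0,0,0.7,0,0,5,0,0.7,0,0,5,0,0.7,0,0,3,0,0.7,0,0,2,0,0.7,0,0,0,0,0.7,0,0,0,0]'
python3 - <<'E'
from h import *
P=np.array(ctrl.get_state()["eef_pos"]);y=np.radians(-16.03);R=np.array([[np.cos(y),-np.sin(y)],[np.sin(y),np.cos(y)]])
print(R.T@(P[:2]-[.534,-.002])*1e3)
E
```

```text
t: 10.6
eef_pos: [0.5086, -0.0912, 0.1449]
eef_rot: [-3.141, 0.0, 1.29]
ft_force: [1.2, -0.3, -0.8]
opening: 0.304
gripper_force: 0.0
t: 11.4
eef_pos: [0.5096, -0.0896, 0.1304]
eef_rot: [3.142, 0.0, 1.291]
ft_force: [0.6, 0.9, 0.4]
opening: 0.3
gripper_force: 0.0
[  0.7048269  -90.91020219]
```

```bash
python3 -m pendant '[0.7,0,0,4,0,0.7,0,0,4,0,0.7,0,0,4,0,0.7,0,0,4,0,0.7,0,0,4,0,0.7,0,0,4,0,0.7,0,0,0,0,0.7,0,0,0,0]'
python3 -m pendant '[0.7,0,0,4,0,0.7,0,0,4,0,0.7,0,0,4,0,0.7,0,0,4,0,0.7,0,0,4,0,0.7,0,0,4,0,0.7,0,0,0,0,0.7,0,0,0,0]'
```

```text
t: 12.2
eef_pos: [0.5097, -0.0896, 0.1063]
eef_rot: [3.141, 0.0, 1.29]
ft_force: [1.3, -0.1, 2.3]
opening: 0.3
gripper_force: 1.4
t: 13.0
eef_pos: [0.5097, -0.0897, 0.0825]
eef_rot: [3.141, -0.0, 1.29]
ft_force: [0.2, 1.2, 6.8]
opening: 0.295
gripper_force: 3.3
```

```bash
python3 -m pendant '[0.7,0,0,2,0,0.7,0,0,2,0,0.7,0,0,2,0,0.7,0,0,2,0,0.7,0,0,1,0,0.7,0,0,0,0,0.7,0,0,0,0,0.7,0,0,0,0]'
python3 - <<'E'
from h import *
a=ctrl.snapshot("scene");cv2.imwrite("pics/s3a.png",a)
E
python3 -m pendant '[0.7,0,0,-5,0,0.7,0,0,-5,0,0.7,0,0,-5,0,0.7,0,0,-10,0,0.7,0,0,-15,0,0.7,0,0,-15,0,0.7,10,0,-15,0,0.7,45,0,0,0]'
python3 -m pendant '[0.7,45,0,0,0,0.7,40,0,0,0,0.4,15,0,0,0,0.4,0,0,0,0,0.4,0,0,0,0,0.4,0,0,0,0,0.4,0,0,0,0,0.4,0,0,0,0]'
python3 - <<'E'
from h import *
b=ctrl.snapshot("scene");a=cv2.imread("pics/s3a.png")
c=[cv2.resize(i[150:270,210:320],None,fx=3.6,fy=3.6,interpolation=cv2.INTER_CUBIC) for i in(a,b)]
cv2.imwrite("pics/s3.png",np.hstack(c))
E
```

```text
t: 13.8
eef_pos: [0.5098, -0.0897, 0.0737]
eef_rot: [3.141, -0.0, 1.29]
ft_force: [-0.9, 1.7, 8.1]
opening: 0.302
gripper_force: 3.9
t: 14.65
eef_pos: [0.5253, -0.0402, 0.1466]
eef_rot: [3.138, -0.0, 1.284]
ft_force: [0.6, 0.8, 0.2]
opening: 0.296
gripper_force: 0.0
t: 15.45
eef_pos: [0.5523, 0.0585, 0.1435]
eef_rot: [3.141, 0.0, 1.289]
ft_force: [-0.1, 0.7, 0.7]
opening: 0.602
gripper_force: 0.0
```

View pics/s3.png

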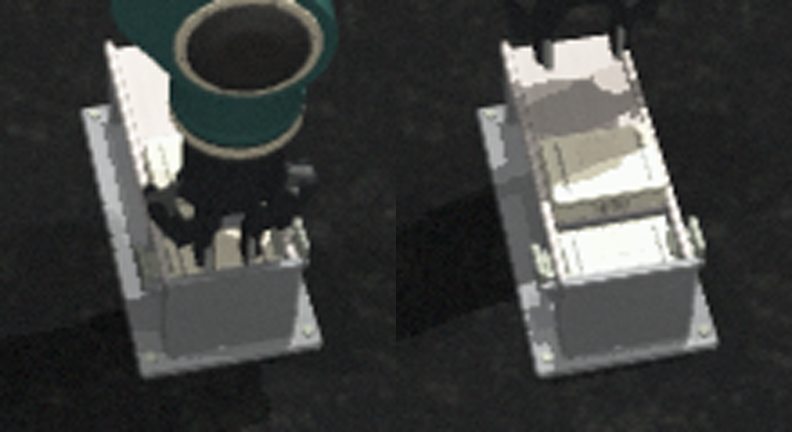

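Cassette_1 sits well below cassette_2, and the catches at (543,260) and (697,235) match their shut positions from the first picture. Next is cassette_2.

```bash
python3 -m pendant '[0.4,0,0,10,0,0.4,0,0,15,0,0.4,0,0,12,0,0.4,0,0,6,0,0.4,-10,0,0,0,0.4,-10,0,0,0,0.4,-10,0,0,0,0.4,-6,0,0,0]'
python3 -m pendant '[0.4,-6,0,0,0,0.4,-6,0,0,0,0.4,-6,0,0,0,0.4,-6,0,0,0,0.4,-6,0,0,0,0.4,-6,0,0,0,0.4,-6,0,0,0,0.4,-6,0,0,0]'
python3 -m pendant '[0.4,-4,0,0,0,0.4,-3,0,0,0,0.4,-3,0,0,0,0.4,-3,0,0,0,0.4,-3,0,0,0,0.4,-2,0,0,0,0.4,0,0,0,0,0.4,0,0,0,0]'
python3 - <<'E'
from h import *
P=np.array(ctrl.get_state()["eef_pos"]);y=np.radians(-16.03);R=np.array([[np.cos(y),-np.sin(y)],[np.sin(y),np.cos(y)]])
print(R.T@(P[:2]-[.534,-.002])*1e3)
E
```

```text
t: 16.3
eef_pos: [0.5423, 0.0232, 0.1008]
eef_rot: [3.141, -0.0, 1.289]
ft_force: [0.8, 0.5, 0.2]
opening: 0.604
gripper_force: 0.0
t: 17.1
eef_pos: [0.529, -0.0219, 0.1003]
eef_rot: [3.142, 0.0, 1.29]
ft_force: [0.6, 1.3, 0.9]
opening: 0.597
gripper_force: 0.6
t: 17.9
eef_pos: [0.5243, -0.0388, 0.1004]
eef_rot: [3.141, 0.0, 1.29]
ft_force: [0.1, -0.2, 0.4]
opening: 0.6
gripper_force: 0.0
[  0.78625611 -38.01569035]
```

```bash
python3 -m pendant '[0.4,-3,0,0,0,0.4,-3,0,0,0,0.4,-2,0,0,0,0.4,-1,0,0,0,0.4,0,0,0,0,0.4,0,0,0,0,0.4,0,0,0,0,0.4,0,0,0,0]'
python3 -m pendant '[0.4,-1,0,0,0,0.4,-1,0,0,0,0.4,0,0,0,0,0.4,0,0,0,0,0.4,0,0,0,0,0.4,0,0,0,0,0.4,0,0,0,0,0.4,0,0,0,0]'
```

```text
t: 18.7
eef_pos: [0.5217, -0.0473, 0.1003]
eef_rot: [3.142, 0.0, 1.29]
ft_force: [-0.2, -0.1, 0.4]
opening: 0.604
gripper_force: 0.1
t: 19.5
eef_pos: [0.5216, -0.0484, 0.1004]
eef_rot: [3.141, -0.001, 1.291]
ft_force: [2.5, 6.3, -0.2]
opening: 0.597
gripper_force: 3.4
```

```bash
python3 -m pendant '[0.4,3,0,0,0,0.4,3,0,0,0,0.4,0,0,-20,0,0.7,0,0,-25,0,0.7,-20,0,0,0,0.7,-28,0,0,0,0.7,0,0,0,0,0.7,0,0,6,0]'
python3 -m pendant '[0.7,0,0,5,0,0.7,0,0,5,0,0.7,0,0,4,0,0.7,0,0,4,0,0.7,0,0,4,0,0.7,0,0,4,0,0.7,0,0,0,0,0.7,0,0,0,0]'
python3 -m pendant '[0.7,0,0,4,0,0.7,0,0,4,0,0.7,0,0,4,0,0.7,0,0,4,0,0.7,0,0,4,0,0.7,0,0,4,0,0.7,0,0,0,0,0.7,0,0,0,0]'
```

```text
t: 20.3
eef_pos: [0.5098, -0.0899, 0.1396]
eef_rot: [3.141, -0.0, 1.289]
ft_force: [0.6, 0.0, -0.2]
opening: 0.302
gripper_force: 0.0
t: 21.1
eef_pos: [0.5095, -0.0896, 0.1132]
eef_rot: [-3.141, 0.0, 1.29]
ft_force: [0.0, -0.2, -0.1]
opening: 0.304
gripper_force: 0.0
t: 21.9
eef_pos: [0.51, -0.0897, 0.0896]
eef_rot: [3.14, -0.0, 1.29]
ft_force: [1.0, 0.8, 6.7]
opening: 0.3
gripper_force: 3.4
```

```bash
python3 -m pendant '[0.7,0,0,4,0,0.7,0,0,4,0,0.7,0,0,3,0,0.7,0,0,3,0,0.7,0,0,2,0,0.7,0,0,2,0,0.7,0,0,0,0,0.7,0,0,0,0]'
```

```text
t: 22.7
eef_pos: [0.51, -0.0897, 0.0718]
eef_rot: [3.14, -0.0, 1.29]
ft_force: [-1.0, 0.7, 10.3]
opening: 0.304
gripper_force: 5.0
```

```bash
python3 -m pendant '[0.7,0,0,1,0,0.7,0,0,1,0,0.7,0,0,0,0,0.7,0,0,-2,0,0.7,0,0,-3,0,0.7,0,0,-3,0,0.7,0,0,-3,0,0.7,0,0,-5,0]'
python3 -m pendant '[0.7,0,0,-10,0,0.7,0,0,-15,0,0.7,0,0,-25,0,0.7,0,0,-25,0,0.7,30,0,-20,0,0.7,45,0,0,0,0.7,45,0,0,0,0.7,30,0,0,0]'
python3 - <<'E'
from h import *
b=ctrl.snapshot("scene");a=ctrl.snapshot("top")
c=[cv2.resize(i,(396,432),interpolation=cv2.INTER_CUBIC) for i in(a[145:225,225:315],b[150:270,210:320])]
cv2.imwrite("pics/s4.png",np.hstack(c))
E
```

```text
t: 23.5
eef_pos: [0.5098, -0.0897, 0.0856]
eef_rot: [3.141, -0.0, 1.29]
ft_force: [-0.0, -0.7, -0.3]
opening: 0.297
gripper_force: 0.0
t: 24.3
eef_pos: [0.5515, 0.0578, 0.1815]
eef_rot: [3.141, -0.001, 1.293]
ft_force: [-0.4, -0.7, -0.4]
opening: 0.297
gripper_force: 0.0
```

View pics/s4.png

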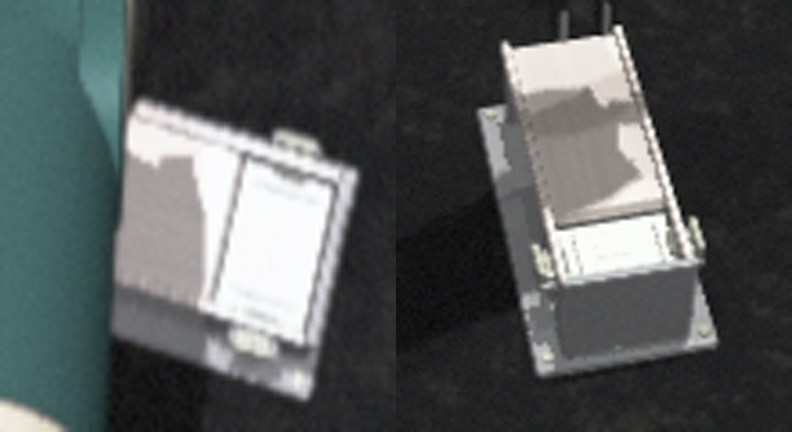

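The column holds a cassette recessed below the deck. The catches at (543,262) and (697,235) are in their shut positions, the deck is empty, and the gripper is clear.

```bash
python3 -c "
from bench import ctrl
print(ctrl.sign_off())"
```

```text
the job is handed in; nothing more can be done
None
```

I pressed both cassettes into the column and handed the job in at about 24 s; the last pictures show both catches shut and the gripper clear, but sign-off returned no verdict, so the result is unconfirmed.

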